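# Move the dye pots to the machine rack in reverse order

## Task

Move the four lidded steel dye pots from the blue crate into the four holes of the empty aluminium rack, one pot to a hole and in reverse order, because the rack is turned end for end when it goes into the dyeing machine: the pot now at the left end of the row, as seen from the robot, goes into the rack's right-end hole, the next into the hole beside it, and so on. Keep the pots upright all the while, and leave each one standing fully down in its hole.

Things in the scene. Friction and masses are not known exactly. Their poses are not given: they have to be found in the camera images.
- pot_dome: Loose upright cylindrical steel dye pot with a round domed steel lid (46 mm wide, top 122 mm above the origin). The plain steel body is 42 mm in diameter from the origin up to 100 mm, and that is where to grip it. About 0.35 kg. Origin: centre of its underside; z up along its axis; its yaw is arbitrary.
- pot_knob: Loose upright cylindrical steel dye pot with a flat steel lid with a thin upright black knob in its middle (13 mm wide, top 125 mm above the origin). The plain steel body is 42 mm in diameter from the origin up to 100 mm, and that is where to grip it. About 0.35 kg. Origin: centre of its underside; z up along its axis; its yaw is arbitrary.
- pot_bar: Loose upright cylindrical steel dye pot with a flat steel lid with a black bar handle across it (42 x 9 mm, top 123 mm above the origin). The plain steel body is 42 mm in diameter from the origin up to 100 mm, and that is where to grip it. About 0.35 kg. Origin: centre of its underside; z up along its axis; its yaw is arbitrary.
- pot_hex: Loose upright cylindrical steel dye pot with a dark steel hexagonal cap (38 mm across flats, 44 mm across corners, top 120 mm above the origin). The plain steel body is 42 mm in diameter from the origin up to 100 mm, and that is where to grip it. About 0.35 kg. Origin: centre of its underside; z up along its axis; its yaw is arbitrary.
- collar_dome: Fixed black rubber collar (tube, 55 mm inside, 61 mm outside, 47 mm tall) lining the hole of the blue crate in which pot_dome stands at the start. The four collars look alike: told apart by the pot standing in each. Origin: on the tube's axis at its underside, level with the underside of the pot that stands in it.
- collar_knob: Fixed black rubber collar (tube, 55 mm inside, 61 mm outside, 47 mm tall) lining the hole of the blue crate in which pot_knob stands at the start. The four collars look alike: told apart by the pot standing in each. Origin: on the tube's axis at its underside, level with the underside of the pot that stands in it.
- collar_bar: Fixed black rubber collar (tube, 55 mm inside, 61 mm outside, 47 mm tall) lining the hole of the blue crate in which pot_bar stands at the start. The four collars look alike: told apart by the pot standing in each. Origin: on the tube's axis at its underside, level with the underside of the pot that stands in it.
- collar_hex: Fixed black rubber collar (tube, 55 mm inside, 61 mm outside, 47 mm tall) lining the hole of the blue crate in which pot_hex stands at the start. The four collars look alike: told apart by the pot standing in each. Origin: on the tube's axis at its underside, level with the underside of the pot that stands in it.
- crate: The fixed blue plastic crate with a perforated steel top, 90 x 300 mm, 50 mm tall (collars 5 mm higher). The row of four pots stands in it at the start, one in each hole, the hole centres on its own y axis at y = +108, +36, -36 and -108 mm. Origin: centre of its underside; +y along the row to the robot's left (turned at most 10 degrees).
- rack: The fixed empty rack: 6 mm aluminium plate over a grey base, 90 x 300 mm, plate top 50 mm above the table. Four holes 58 mm in diameter, centres on its own y axis at y = +108, +36, -36, -108 mm; a pot in a hole stands on the base, 8 mm above the origin. Origin: centre of underside; +y along the row to the robot's left (turned at most 10 degrees). It lies behind the crate or in front of it.
Not all that is in view belongs to the job. What is shaped like the pot_knob but brown or green is not meant.

How it is judged:
At the end, for the whole second after the job is handed in: Each pot stands in the rack hole that mirrors its starting place (crate hole at +108 mm to rack hole at -108 mm, and so on), within 16 mm of that hole's centre along each rack axis, its underside less than 14 mm above the rack's underside (on the base), within 0.12 rad of upright, at rest (((y of collar_dome in the frame of crate between 0.088 and 0.128 m and y of pot_dome in the frame of rack between -0.124 and -0.092 m) or (y of collar_dome in the frame of crate between 0.016 and 0.056 m and y of pot_dome in the frame of rack between -0.052 and -0.02 m) or (y of collar_dome in the frame of crate between -0.056 and -0.016 m and y of pot_dome in the frame of rack between 0.02 and 0.052 m) or (y of collar_dome in the frame of crate between -0.128 and -0.088 m and y of pot_dome in the frame of rack between 0.092 and 0.124 m)) and x of pot_dome in the frame of rack between -0.016 and 0.016 m and z of pot_dome in the frame of rack between 0 and 0.014 m and angle between each of pot_dome, pot_knob, pot_bar, pot_hex's own z axis and vertical below 0.12 rad and linear speed of each of pot_dome, pot_knob, pot_bar, pot_hex below 0.02 m/s and angular speed of each of pot_dome, pot_knob, pot_bar, pot_hex below 0.1 rad/s and ((y of collar_knob in the frame of crate between 0.088 and 0.128 m and y of pot_knob in the frame of rack between -0.124 and -0.092 m) or (y of collar_knob in the frame of crate between 0.016 and 0.056 m and y of pot_knob in the frame of rack between -0.052 and -0.02 m) or (y of collar_knob in the frame of crate between -0.056 and -0.016 m and y of pot_knob in the frame of rack between 0.02 and 0.052 m) or (y of collar_knob in the frame of crate between -0.128 and -0.088 m and y of pot_knob in the frame of rack between 0.092 and 0.124 m)) and x of pot_knob in the frame of rack between -0.016 and 0.016 m and z of pot_knob in the frame of rack between 0 and 0.014 m and ((y of collar_bar in the frame of crate between 0.088 and 0.128 m and y of pot_bar in the frame of rack between -0.124 and -0.092 m) or (y of collar_bar in the frame of crate between 0.016 and 0.056 m and y of pot_bar in the frame of rack between -0.052 and -0.02 m) or (y of collar_bar in the frame of crate between -0.056 and -0.016 m and y of pot_bar in the frame of rack between 0.02 and 0.052 m) or (y of collar_bar in the frame of crate between -0.128 and -0.088 m and y of pot_bar in the frame of rack between 0.092 and 0.124 m)) and x of pot_bar in the frame of rack between -0.016 and 0.016 m and z of pot_bar in the frame of rack between 0 and 0.014 m and ((y of collar_hex in the frame of crate between 0.088 and 0.128 m and y of pot_hex in the frame of rack between -0.124 and -0.092 m) or (y of collar_hex in the frame of crate between 0.016 and 0.056 m and y of pot_hex in the frame of rack between -0.052 and -0.02 m) or (y of collar_hex in the frame of crate between -0.056 and -0.016 m and y of pot_hex in the frame of rack between 0.02 and 0.052 m) or (y of collar_hex in the frame of crate between -0.128 and -0.088 m and y of pot_hex in the frame of rack between 0.092 and 0.124 m)) and x of pot_hex in the frame of rack between -0.016 and 0.016 m and z of pot_hex in the frame of rack between 0 and 0.014 m); the robot touches nothing.
It fails at once if pot_dome is tipped more than about 40 degrees (angle between pot_dome's own z axis and vertical above 0.7 rad).
It fails at once if pot_knob is tipped more than about 40 degrees (angle between pot_knob's own z axis and vertical above 0.7 rad).
It fails at once if pot_bar is tipped more than about 40 degrees (angle between pot_bar's own z axis and vertical above 0.7 rad).
It fails at once if pot_hex is tipped more than about 40 degrees (angle between pot_hex's own z axis and vertical above 0.7 rad).
It also fails if it takes over 104 s, if anything falls off the work surface, if the arm or the gripper's body presses on something with over 40 N, if the wrist force passes 120 N, or if a joint passes its speed limit or range.

## Robot

A 6-joint arm with a two-finger parallel gripper is mounted at the origin on the work surface. World frame = base frame: x ahead of the robot, y to its left, z up, the work surface at z = 0. Lengths are in m, angles in rad, forces in N, time in s.
With the tool pointing down it reaches from about 0.3 to 0.875 m from the base axis. Payload 6.4 kg.
Tool frame: the origin (TCP) lies midway between the tips of the shut fingers; the grasp point (between the pads) lies 19 mm behind it (ctrl.tcp_to_grasp is the distance from the TCP to the grasp point, in m); z points along the fingers, y is the direction in which the jaws open and shut (so a half turn about z gives the same grasp; the last joint's range is limited). The gripper opens to 85 mm and grips with 20 to 120 N. Pads are 22 mm wide; open, the fingers measure 114 mm over their backs; the gripper's body (76 mm by 85 mm) begins 54 mm behind the grasp point. The pads swing forward as they close: fully open they stand 13 mm farther back than shut.
Start: joints at [-1.396, 0.181, 1.607, -0, 1.354, -0.206], TCP at [0.214, -0.534, 0.231] pointing down, gripper open.
Joint ranges: [-2.99, 2.99], [-0.89, 2.07], [0.3, 2.58], [-1.14, 4.28], [0, 2.63], [-3.12, 3.12]. Speed limits (rad/s): [2.57, 2.57, 3.01, 3.14, 3.14, 3.14].

## Interface

Orientations are given as a unit quaternion [w, x, y, z].
In Python, from bench import monitor, imaging, order, spotter, ctrl gives the robot as it stands.
- The arm moves only by the shell command python3 -m pendant 'ROWS'. ROWS is JSON, a list that holds one entry, the list of rows, each a list of 5 numbers: the shift along the world's x, y, z in mm, then the turn about the world's z in degrees, then the finger opening in mm, from 0 to 85.4. A call has 1 to 8 rows; each row shifts and turns the commanded pose from where the row before left it; what a row does not reach is not made up. A row lasts 1/8 s, in which the tool goes at most 62.5 mm and 10.7 degrees, less where a joint would pass 70% of its speed; a pose out of reach is approached as far as the arm can. A call with a gripper value outside its range is refused whole. The fingers move at their own pace and stop on an object; the grip force is fixed at half the most. Time passes only in rows, so rows that do not move let the fingers close. It gives the time, the measured TCP pose, the force and the opening at its end, in the units of the state.
- monitor.get_obs(): the state, without advancing time (a new reading comes with each control period).
- imaging.camera(name): name is "side" or "top" or "wrist"; returns a dict with "img" (480x640x3 uint8, red, green, blue), "vfov" (degrees; the focal length in pixels is half the picture's height over the tangent of half this angle, whatever the lens; pixels are square), "cx", "cy" (the principal point, pixels), "origin" and "orientation" of the camera in the world. Camera axes: x right, y down, z forward; pixel columns grow to the right and rows downward; lengths in m; the calibration is good to about 2 mm. A picture is of the moment at which its call begins. There is no depth.
- order.hand_in(): hands the job in, once; it reports no verdict.
Trained networks look in the newest picture that a camera, given by its name, has taken for a name from the list of things; names that differ only in an ending like _2 or _b are one class to them, and where a whole thing is asked for, a point or a joint stands for the part that bears it (a point fixed in the world has none). Each returns a list of dicts, best first, with "confidence" (0 to 1); they miss things now and then, are a little off and sometimes report something else, mostly with a low value. They report only what shows in the picture. A call takes as long as a camera call. They do not tell look-alikes from the thing itself.
- spotter.recognise(camera, thing): "at" ([x, y, z] in m, in the coordinates of the camera as it stood for that picture, good to about 4 mm: the middle of the surface that is visible of it).
- spotter.tip_of(camera, thing): "at" ([x, y, z] in m, in the coordinates of the camera as it stood for that picture, good to about 4 mm: a listed point, or the origin of a listed thing).
The state is a dict: "time_s": time; "q": joint angles; "dq": joint speeds; "joint_efforts": joint torques, N m; "eef_pos": TCP position; "eef_rot": TCP orientation; "wrist_force": force on the tool from outside, world axes, zero at the start; "torque": the same for the moment, N m; "opening": opening from 0.0 (shut) to 1.0 (fully open).
Only numpy, scipy, OpenCV 4.12 (cv2) and the standard library are available. Lean on these libraries where they do the work, as an engineer would, in place of code of your own. Each camera call takes 0.05 s, during which the arm holds its last target. There are 200 camera calls.

## Working session

There is one attempt and no reset: what is moved stays moved. The work goes in short steps, Python scripts to look and compute and a shell command to move; the robot and the scene stay as the last step left them, time stands still between calls to the robot, and variables do not carry over. Pictures are saved under pics/ and viewed, about 12 in all and at most 16, crops included, and the job is handed in when it is done.

```bash
mkdir -p pics; cat > h.py <<'E'
import numpy as np, cv2
from scipy.spatial.transform import Rotation as R
from bench import monitor, imaging, order, spotter, ctrl
def rot(q): return R.from_quat([q[1],q[2],q[3],q[0]]).as_matrix()
def cam(n,save=None):
    c=imaging.camera(n)
    if save: cv2.imwrite('pics/'+save,c['img'][:,:,::-1])
    return c
def world(c,p): return rot(c['orientation'])@np.array(p)+np.array(c['origin'])
def find(c,n,t,f='tip_of'):
    return [(round(d['confidence'],2),world(c,d['at']).round(4)) for d in getattr(spotter,f)(n,t)]
def plane(c,u,v,z):
    f=240/np.tan(np.radians(c['vfov'])/2)
    d=rot(c['orientation'])@np.array([(u-c['cx'])/f,(v-c['cy'])/f,1]);o=np.array(c['origin'])
    return (o+d*(z-o[2])/d[2]).round(4)
def pix(c,p):
    f=240/np.tan(np.radians(c['vfov'])/2)
    q=rot(c['orientation']).T@(np.array(p)-np.array(c['origin']))
    return (q[:2]/q[2]*f+[c['cx'],c['cy']]).round(1)
E
python3 - <<'E'
from h import *
for n in ['top','side']:
    c=cam(n,n+'0.png'); print(n,c['vfov'],np.round(c['origin'],3))
    for t in ['pot_dome','pot_knob','pot_bar','pot_hex','crate','rack','collar_dome']:
        print(t,find(c,n,t)[:4])
s=monitor.get_obs();print(s)
E
```

```text
top 45.53960747799221 [ 0.373 -0.054  0.848]
pot_dome [(0.8, array([ 0.6327, -0.0882,  0.0092]))]
pot_knob [(0.96, array([ 0.6318, -0.1593,  0.0092])), (0.88, array([ 0.5211, -0.1639,  0.0021])), (0.84, array([ 0.5759, -0.289 ,  0.    ])), (0.57, array([ 0.6787, -0.2726, -0.0017]))]
pot_bar [(0.74, array([0.6528, 0.0526, 0.0075]))]
pot_hex [(0.94, array([ 0.6447, -0.02  ,  0.0063]))]
crate [(0.95, array([ 0.6396, -0.0549,  0.0011])), (0.56, array([ 0.631 , -0.09  ,  0.0094]))]
rack [(0.7, array([ 0.4579,  0.0387, -0.0006]))]
collar_dome [(0.8, array([ 0.6396, -0.0948,  0.012 ]))]
side 45.69981733865768 [0.352 0.494 0.568]
pot_dome [(0.89, array([ 0.6385, -0.0933,  0.0054])), (0.64, array([ 0.6431, -0.0947,  0.0068]))]
pot_knob [(0.95, array([ 5.755e-01, -2.902e-01, -5.000e-04])), (0.92, array([ 0.5193, -0.1702, -0.0006])), (0.32, array([0.4589, 0.0406, 0.0007]))]
pot_bar [(0.8, array([0.6514, 0.0465, 0.0069]))]
pot_hex [(0.93, array([ 0.6473, -0.0201,  0.0051]))]
crate [(0.69, array([ 0.6445, -0.0584, -0.0042]))]
rack [(0.96, array([ 0.4599,  0.042 , -0.0015]))]
collar_dome [(0.72, array([ 0.6372, -0.0941,  0.0057]))]
{'time_s': 0.8, 'q': array([-1.39632343e+00,  1.80794677e-01,  1.60698959e+00, -1.01622376e-05,
        1.35379855e+00, -2.06260793e-01]), 'dq': array([-0.00153339,  0.00040823,  0.00040845,  0.00042301, -0.00079952,
       -0.00077683]), 'joint_efforts': array([-7.01902945e-05, -4.44792366e+01, -3.51661706e+01, -3.67684379e-04,
        5.73403540e-04, -8.27504209e-06]), 'eef_pos': array([ 0.21370862, -0.53383145,  0.23129649]), 'eef_rot': array([ 4.83682177e-06,  9.81934680e-01,  1.89220200e-01, -5.03947239e-06]), 'wrist_force': array([-0.47173151, -0.24990497,  0.19607526]), 'torque': array([-0.02732465, -0.01533567, -0.03509747]), 'opening': 1.002723110524855}
```

View pics/top0.png

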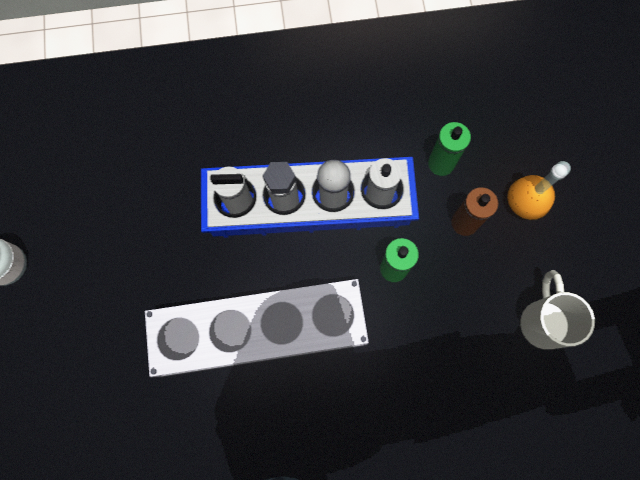

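View pics/side0.png

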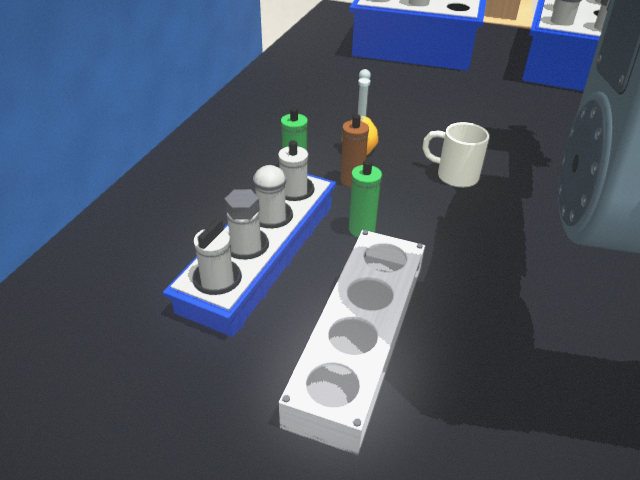

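The top view shows bar, hex, dome and knob from left to right at about (228,180), (281,178), (333,177) and (384,173). The rack holes are at (178,338) to (333,315). The green and brown look-alikes stand to the right.

```bash
python3 - <<'E'
from h import *
c=cam('top')
H=np.array([plane(c,u,v,.05) for u,v in [(178.5,338.5),(230.5,331),(282,323),(333.5,315)]])
C=np.array([plane(c,u,v,.05) for u,v in [(205,169),(412,160),(415,217),(207,226)]])
print(H,'\ncrate ctr',C.mean(0)); 
yaw=lambda d:np.degrees(np.arctan2(-d[0],d[1]))
print('rack ctr',H.mean(0),'yaw',yaw(H[0]-H[3]),'pitch',np.linalg.norm(H[0]-H[3])/3,'crate yaw',yaw(C[0]-C[1]),yaw(C[3]-C[2]))
s=cam('side')
Hs=np.array([plane(s,u,v,.05) for u,v in [(333,385),(353,336),(370,293.5),(386,258)]]);print(Hs,Hs.mean(0),yaw(Hs[0]-Hs[3]))
# lids, top cam
for n,u,v,z in [('bar',228,179.5,.131),('knob',386,170,.133)]: print(n,plane(c,u,v,z))
E
```

```text
[[ 0.4554  0.1477  0.05  ]
 [ 0.4556  0.0758  0.05  ]
 [ 0.4567  0.004   0.05  ]
 [ 0.4577 -0.0682  0.05  ]] 
crate ctr [ 0.6395  -0.05885  0.05   ]
rack ctr [0.45635  0.039825 0.05    ] yaw 0.610353441657164 pitch 0.07197075023152731 crate yaw -5.3361162507768105 -5.407884135178055
[[ 0.4548  0.1506  0.05  ]
 [ 0.4558  0.079   0.05  ]
 [ 0.4571  0.0066  0.05  ]
 [ 0.4562 -0.0642  0.05  ]] [0.455975 0.043    0.05    ] 0.3734308915636047
bar [0.6457 0.0468 0.131 ]
knob [ 0.6291 -0.1624  0.133 ]
```

```bash
python3 -m pendant '[[[36,48,0,8,85],[36,48,0,8,85],[36,48,0,8,85],[36,48,0,8,85],[36,48,0,8,85],[36,48,0,8,85],[36,48,0,8,85],[36,48,0,8,85]]]'
```

```text
time_s: 1.9
eef_pos: [0.5028, -0.1482, 0.2317]
eef_rot: [0.001, 0.731, 0.682, 0.0]
wrist_force: [0.7, -1.0, -0.5]
opening: 0.997
```

```bash
python3 -m pendant '[[[36,48,0,0,85],[36,48,0,0,85],[36,48,0,0,85],[36,48,0,0,85],[0,0,0,0,85],[0,0,0,0,85]]]'
```

```text
time_s: 2.65
eef_pos: [0.6454, 0.0422, 0.2308]
eef_rot: [-0.0, 0.732, 0.681, -0.001]
wrist_force: [-1.5, 0.2, 0.7]
opening: 0.993
```

```bash
python3 - <<'E'
from h import *
c=cam('wrist','w1.png');print(np.round(c['origin'],3))
for t in ['pot_dome','pot_knob','pot_bar','pot_hex']: print(t,find(c,'wrist',t)[:3])
p=monitor.get_obs()['eef_pos'];print(p)
for q in [(.6497,.0487,.108),(.6497,.0487,.131)]:print(pix(c,q))
E
```

```text
[0.651 0.125 0.374]
pot_dome [(0.7, array([ 0.6489, -0.0183,  0.0074]))]
pot_knob [(0.7, array([ 0.5212, -0.1684,  0.0028])), (0.6, array([ 0.6738, -0.2691,  0.003 ]))]
pot_bar [(0.93, array([0.6491, 0.0449, 0.0056]))]
pot_hex [(0.64, array([ 0.6432, -0.0236,  0.0078]))]
[0.64542357 0.04093824 0.23166983]
[326.1 224.1]
[326.6 233.5]
```

View pics/w1.png

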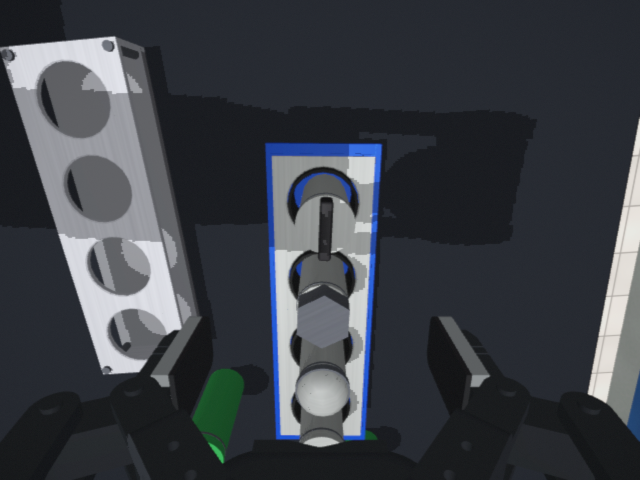

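The wrist view has the bar pot's handle at (326,229), where my estimate projects, so I go down and grip.

```bash
python3 -m pendant '[[[4,7,-40,0,85],[0,0,-60,0,85],[0,0,-40,0,85],[0,0,-20,0,85],[0,0,0,0,85],[0,0,0,0,30],[0,0,0,0,30],[0,0,0,0,30]]]'
```

```text
time_s: 3.9
eef_pos: [0.6504, 0.0492, 0.0734]
eef_rot: [0.001, 0.732, 0.681, 0.001]
wrist_force: [-2.5, -0.6, 6.8]
opening: 0.487
```

```bash
python3 -m pendant '[[[0,0,0,0,30],[0,0,0,0,30],[0,0,0,0,30],[0,0,10,0,30],[0,0,20,0,30],[0,0,40,0,30],[0,0,50,0,30],[0,0,30,0,30]]]'
```

```text
time_s: 4.9
eef_pos: [0.651, 0.0491, 0.2262]
eef_rot: [0.002, 0.732, 0.681, 0.002]
wrist_force: [-0.3, -0.3, -2.6]
opening: 0.485
```

```bash
python3 -m pendant '[[[-30,-18,0,0,30],[-40,-24,0,0,30],[-40,-24,0,0,30],[-40,-24,0,0,30],[-30,-18,0,0,30],[-14,-8,0,0,30],[0,0,0,0,30],[0,0,0,0,30]]]'
```

```text
time_s: 5.9
eef_pos: [0.4567, -0.0666, 0.2219]
eef_rot: [0.001, 0.732, 0.681, 0.001]
wrist_force: [1.2, 0.6, -1.8]
opening: 0.485
```

```bash
python3 - <<'E'
from h import *
c=cam('top','t1.png'); s=cam('side','s1.png'); w=cam('wrist','w2.png')
im=np.hstack([cv2.resize(w['img'],(400,300)),cv2.resize(s['img'],(400,300))]); cv2.imwrite('pics/m1.png',im[:,:,::-1])
for n,k in (('side',s),('top',c),('wrist',w)): print(n,find(k,n,'pot_bar')[:1])
print(monitor.get_obs()['eef_pos'])
E
```

```text
side [(0.85, array([ 0.4601, -0.0728,  0.1541]))]
top []
wrist [(0.68, array([ 0.4519, -0.0661,  0.1576]))]
[ 0.45598056 -0.0664924   0.22108431]
```

View pics/m1.png

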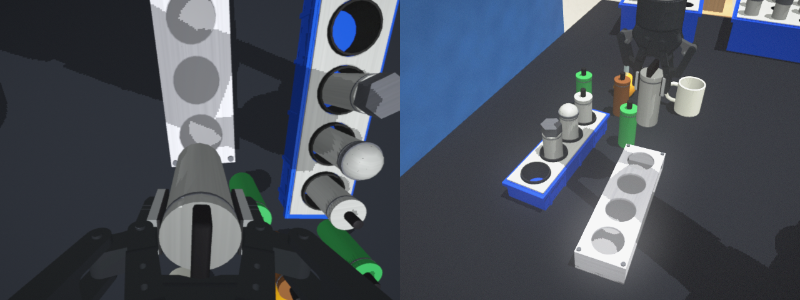

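The pot hangs upright at the right-end hole with its bottom near z=0.156. I lower it in and check the force before releasing.

```bash
python3 -m pendant '[[[0,0,-40,0,30],[0,0,-40,0,30],[0,0,-30,0,30],[0,0,-20,0,30],[0,0,-10,0,30],[0,0,-7,0,30],[0,0,0,0,30],[0,0,0,0,30]]]'
```

```text
time_s: 7.2
eef_pos: [0.4563, -0.0671, 0.075]
eef_rot: [0.001, 0.732, 0.681, 0.0]
wrist_force: [0.8, 0.2, -2.2]
opening: 0.481
```

```bash
python3 -m pendant '[[[0,0,-2,0,30],[0,0,0,0,85],[0,0,0,0,85],[0,0,0,0,85],[0,0,0,0,85],[0,0,40,0,85],[0,0,60,0,85],[0,0,50,0,85]]]'
```

```text
time_s: 8.2
eef_pos: [0.4558, -0.0668, 0.2244]
eef_rot: [0.0, 0.732, 0.681, 0.0]
wrist_force: [0.9, -0.6, -0.3]
opening: 0.994
```

```bash
python3 -m pendant '[[[30,7,0,0,85],[40,10,0,0,85],[40,10,0,0,85],[40,10,0,0,85],[30,7,0,0,85],[6,0,0,0,85],[0,0,0,0,85],[0,0,0,0,85]]]'; python3 - <<'E'
from h import *
c=cam('top','t2.png'); s=cam('side'); w=cam('wrist','w3.png')
for n,k in (('side',s),('top',c),('wrist',w)): print(n,find(k,n,'pot_bar')[:1],find(k,n,'pot_hex')[:1])
im=np.hstack([cv2.resize(w['img'],(400,300)),cv2.resize(s['img'],(400,300))]); cv2.imwrite('pics/m2.png',im[:,:,::-1])
print(monitor.get_obs()['eef_pos'],pix(w,(.6429,-.0231,.128)))
E
```

```text
time_s: 9.2
eef_pos: [0.6408, -0.0231, 0.2223]
eef_rot: [-0.0, 0.733, 0.681, -0.0]
wrist_force: [0.0, 0.1, -0.5]
opening: 0.998
side [(0.79, array([ 0.4604, -0.0699,  0.0053]))] [(0.55, array([ 0.6445, -0.0158,  0.0091]))]
top [(0.56, array([ 0.4568, -0.0634,  0.0076]))] [(0.44, array([ 0.6429, -0.0226,  0.0075]))]
wrist [(0.64, array([ 0.4551, -0.0663,  0.009 ]))] [(0.84, array([ 0.6423, -0.0196,  0.0089]))]
[ 0.6416747  -0.02287493  0.22241864] [323.5 245.6]
```

View pics/m2.png

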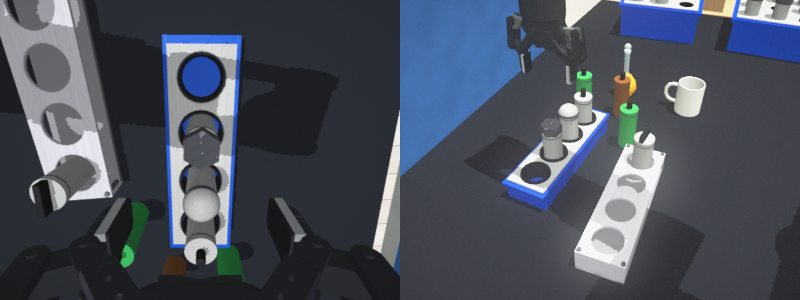

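The bar pot stands in its hole (right panel, about (643,150)). The hex cap is at about (323,235) in full-size pixels, so the hex pot is a few mm towards +y of the prediction. Gripping it.

```bash
python3 -m pendant '[[[1,2,-40,0,85],[0,0,-60,0,85],[0,0,-30,0,85],[0,0,-19,0,85],[0,0,0,0,85],[0,0,0,0,30],[0,0,0,0,30],[0,0,0,0,30]]]'
```

```text
time_s: 10.65
eef_pos: [0.6438, -0.0211, 0.0753]
eef_rot: [0.001, 0.732, 0.681, 0.001]
wrist_force: [-1.1, 0.7, 5.9]
opening: 0.489
```

```bash
python3 -m pendant '[[[0,0,0,0,30],[0,0,0,0,30],[0,0,0,0,30],[0,0,10,0,30],[0,0,20,0,30],[0,0,40,0,30],[0,0,50,0,30],[0,0,30,0,30]]]'
```

```text
time_s: 11.65
eef_pos: [0.6437, -0.021, 0.2277]
eef_rot: [0.002, 0.732, 0.681, 0.001]
wrist_force: [1.1, -0.7, -5.2]
opening: 0.49
```

```bash
python3 -m pendant '[[[-30,4,0,0,30],[-40,6,0,0,30],[-40,6,0,0,30],[-40,6,0,0,30],[-27,4,0,0,30],[-10,0,0,0,30],[0,0,0,0,30],[0,0,0,0,30]]]'
```

```text
time_s: 12.65
eef_pos: [0.4568, 0.0048, 0.2238]
eef_rot: [0.001, 0.733, 0.681, 0.0]
wrist_force: [0.4, 0.1, -4.6]
opening: 0.492
```

Down to about 0.076, with its bottom ~1 mm above the base.

```bash
python3 -m pendant '[[[0,0,-40,0,30],[0,0,-40,0,30],[0,0,-30,0,30],[0,0,-20,0,30],[0,0,-10,0,30],[0,0,-8,0,30],[0,0,0,0,30],[0,0,0,0,30]]]'
```

```text
time_s: 13.65
eef_pos: [0.4563, 0.0051, 0.0758]
eef_rot: [0.0, 0.732, 0.681, 0.0]
wrist_force: [0.8, -0.1, -3.5]
opening: 0.492
```

```bash
python3 -m pendant '[[[0,0,-1,0,30],[0,0,0,0,85],[0,0,0,0,85],[0,0,0,0,85],[0,0,0,0,85],[0,0,40,0,85],[0,0,60,0,85],[0,0,50,0,85]]]'
```

```text
time_s: 14.65
eef_pos: [0.4558, 0.0051, 0.2264]
eef_rot: [0.0, 0.732, 0.681, 0.0]
wrist_force: [2.1, 0.1, 0.2]
opening: 0.993
```

```bash
python3 -m pendant '[[[30,-16,0,0,85],[40,-22,0,0,85],[40,-22,0,0,85],[40,-22,0,0,85],[24,-14,0,0,85],[6,-4,0,0,85],[0,0,0,0,85],[0,0,0,0,85]]]'; python3 - <<'E'
from h import *
c=cam('top'); s=cam('side'); w=cam('wrist')
for n,k in (('side',s),('top',c),('wrist',w)): print(n,find(k,n,'pot_hex')[:1],find(k,n,'pot_dome')[:1])
im=np.hstack([cv2.resize(w['img'],(400,300)),cv2.resize(s['img'],(400,300))]); cv2.imwrite('pics/m3.png',im[:,:,::-1])
print(monitor.get_obs()['eef_pos'],pix(w,(.636,-.0947,.118))*.625)
E
```

```text
time_s: 15.65
eef_pos: [0.6349, -0.0941, 0.2243]
eef_rot: [-0.0, 0.732, 0.681, -0.0]
wrist_force: [-0.4, -0.4, 0.5]
opening: 0.994
side [(0.8, array([0.4578, 0.0052, 0.0072]))] [(0.73, array([ 0.6392, -0.0947,  0.0054]))]
top [] []
wrist [(0.67, array([0.4572, 0.0038, 0.0072]))] [(0.62, array([ 0.6355, -0.0908,  0.0088]))]
[ 0.63567742 -0.09472626  0.22442164] [201.1875 150.4375]
```

View pics/m3.png

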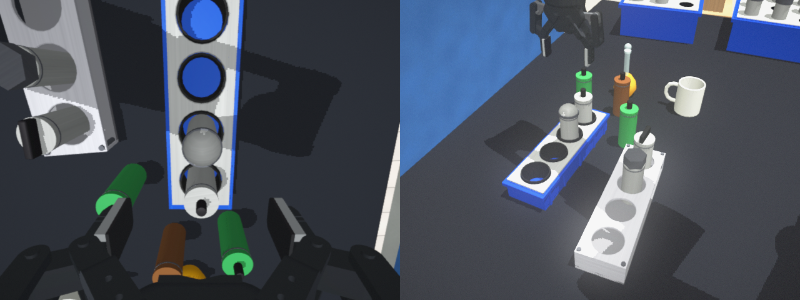

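The hex pot is seated and the dome is at (202,147) as predicted. Gripping it.

```bash
python3 -m pendant '[[[1,1,-40,0,85],[0,0,-60,0,85],[0,0,-30,0,85],[0,0,-20,0,85],[0,0,0,0,85],[0,0,0,0,30],[0,0,0,0,30],[0,0,0,0,30]]]'
```

```text
time_s: 17.1
eef_pos: [0.6379, -0.0942, 0.0764]
eef_rot: [0.001, 0.732, 0.681, 0.001]
wrist_force: [-0.7, 0.7, 6.2]
opening: 0.51
```

```bash
python3 -m pendant '[[[0,0,0,0,30],[0,0,0,0,30],[0,0,0,0,30],[0,0,10,0,30],[0,0,20,0,30],[0,0,40,0,30],[0,0,50,0,30],[0,0,30,0,30]]]'
```

```text
time_s: 18.1
eef_pos: [0.6377, -0.0941, 0.2288]
eef_rot: [0.002, 0.732, 0.681, 0.001]
wrist_force: [0.5, -0.2, -4.7]
opening: 0.512
```

```bash
python3 -m pendant '[[[-26,24,0,0,30],[-36,34,0,0,30],[-36,34,0,0,30],[-36,34,0,0,30],[-28,27,0,0,30],[-19,18,0,0,30],[0,0,0,0,30],[0,0,0,0,30]]]'; python3 - <<'E'
from h import *
s=cam('side','s4.png'); w=cam('wrist')
for n,k in (('side',s),('wrist',w)): print(n,find(k,n,'pot_dome')[:1])
im=np.hstack([cv2.resize(w['img'],(400,300)),cv2.resize(s['img'],(400,300))]); cv2.imwrite('pics/m4.png',im[:,:,::-1])
E
```

```text
time_s: 19.1
eef_pos: [0.4563, 0.077, 0.2253]
eef_rot: [0.001, 0.732, 0.681, 0.001]
wrist_force: [0.1, -0.1, -4.4]
opening: 0.512
side [(0.57, array([0.4559, 0.0763, 0.1539]))]
wrist [(0.91, array([0.453 , 0.0772, 0.1571]))]
```

View pics/m4.png

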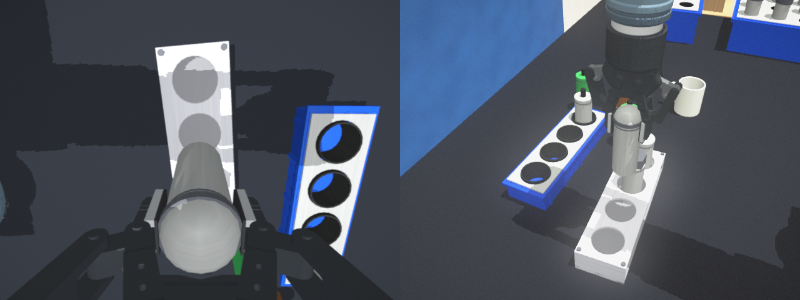

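The dome is held upright. The slightly wider grip fits its 46 mm lid rim touching the pads. Lowering.

```bash
python3 -m pendant '[[[0,0,-40,0,30],[0,0,-40,0,30],[0,0,-30,0,30],[0,0,-20,0,30],[0,0,-10,0,30],[0,0,-8,0,30],[0,0,0,0,30],[0,0,0,0,30]]]'
```

```text
time_s: 20.3
eef_pos: [0.4563, 0.0771, 0.0768]
eef_rot: [0.0, 0.732, 0.681, 0.0]
wrist_force: [0.1, -0.1, -4.1]
opening: 0.512
```

```bash
python3 -m pendant '[[[0,0,-1,0,30],[0,0,0,0,85],[0,0,0,0,85],[0,0,0,0,85],[0,0,0,0,85],[0,0,40,0,85],[0,0,60,0,85],[0,0,50,0,85]]]'
```

```text
time_s: 21.3
eef_pos: [0.4558, 0.0772, 0.2274]
eef_rot: [0.0, 0.732, 0.681, 0.0]
wrist_force: [0.9, -0.6, -0.4]
opening: 0.993
```

Knob at (.629,-.166): delta (+173,-243).

```bash
python3 -m pendant '[[[25,-35,0,0,85],[34,-48,0,0,85],[34,-48,0,0,85],[34,-48,0,0,85],[28,-40,0,0,85],[18,-24,0,0,85],[0,0,0,0,85],[0,0,0,0,85]]]'; python3 - <<'E'
from h import *
s=cam('side'); w=cam('wrist')
for n,k in (('side',s),('wrist',w)): print(n,find(k,n,'pot_dome')[:1],find(k,n,'pot_knob')[:4])
im=np.hstack([cv2.resize(w['img'],(400,300)),cv2.resize(s['img'],(400,300))]); cv2.imwrite('pics/m5.png',im[:,:,::-1])
print(monitor.get_obs()['eef_pos'],pix(w,(.629,-.166,.133))*.625,pix(w,(.629,-.166,.108))*.625)
E
```

```text
time_s: 22.3
eef_pos: [0.6282, -0.1652, 0.2247]
eef_rot: [-0.001, 0.732, 0.681, -0.0]
wrist_force: [-0.6, 1.0, 0.2]
opening: 0.995
side [(0.93, array([0.4543, 0.0771, 0.0058]))] [(0.95, array([ 0.5194, -0.1677, -0.0007])), (0.67, array([0.4581, 0.0056, 0.0068])), (0.58, array([ 0.5741, -0.2889, -0.0019]))]
wrist [] [(0.95, array([ 0.5732, -0.2867,  0.0034])), (0.86, array([ 0.6268, -0.1619,  0.0089])), (0.71, array([ 0.6744, -0.2668,  0.0038]))]
[ 0.62859744 -0.16509446  0.22564994] [201.375  155.4375] [201.25   148.1875]
```

View pics/m5.png

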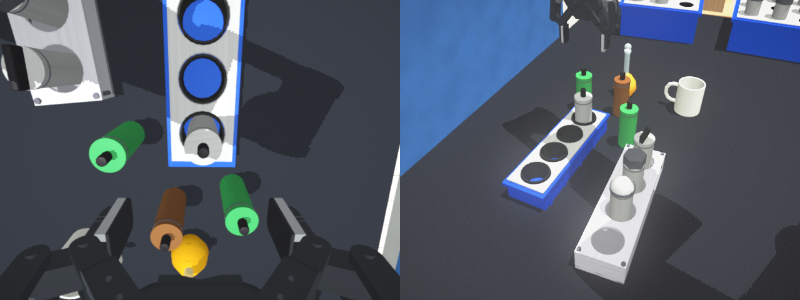

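The knob is at (203,150), about 3 mm towards +y, and the dome pot is seated. The green decoy leaves about 30 mm clearance, so I go down a bit less open.

```bash
python3 -m pendant '[[[0,3,-40,0,70],[0,0,-60,0,70],[0,0,-30,0,70],[0,0,-19,0,70],[0,0,0,0,70],[0,0,0,0,30],[0,0,0,0,30],[0,0,0,0,30]]]'
```

```text
time_s: 23.6
eef_pos: [0.6305, -0.1635, 0.0787]
eef_rot: [0.002, 0.732, 0.681, 0.001]
wrist_force: [2.0, -0.6, 6.3]
opening: 0.477
```

```bash
python3 -m pendant '[[[0,0,0,0,30],[0,0,0,0,30],[0,0,0,0,30],[0,0,10,0,30],[0,0,20,0,30],[0,0,40,0,30],[0,0,50,0,30],[0,0,30,0,30]]]'
```

```text
time_s: 24.6
eef_pos: [0.6294, -0.1632, 0.2305]
eef_rot: [0.002, 0.732, 0.681, 0.001]
wrist_force: [0.5, -0.1, -3.4]
opening: 0.483
```

Target (.455,.149): delta (-174,+312).

```bash
python3 -m pendant '[[[-18,32,0,0,30],[-26,48,0,0,30],[-28,50,0,0,30],[-28,50,0,0,30],[-28,50,0,0,30],[-26,48,0,0,30],[-20,34,0,0,30],[0,0,0,0,30]]]'; python3 -m pendant '[[[0,0,0,0,30],[0,0,0,0,30]]]'
```

```text
time_s: 25.6
eef_pos: [0.453, 0.1513, 0.2271]
eef_rot: [-0.0, 0.731, 0.682, 0.0]
wrist_force: [0.8, 0.4, -3.8]
opening: 0.478
time_s: 25.85
eef_pos: [0.4553, 0.1483, 0.2266]
eef_rot: [0.0, 0.733, 0.68, 0.0]
wrist_force: [1.3, -0.4, -4.3]
opening: 0.48
```

```bash
python3 -m pendant '[[[0,0,-40,0,30],[0,0,-40,0,30],[0,0,-30,0,30],[0,0,-20,0,30],[0,0,-10,0,30],[0,0,-7,0,30],[0,0,0,0,30],[0,0,0,0,30]]]'
```

```text
time_s: 26.85
eef_pos: [0.4553, 0.1492, 0.08]
eef_rot: [0.0, 0.732, 0.681, 0.0]
wrist_force: [-0.3, 0.4, -3.8]
opening: 0.484
```

```bash
python3 -m pendant '[[[0,0,-1,0,30],[0,0,0,0,85],[0,0,0,0,85],[0,0,0,0,85],[0,0,0,0,85],[0,0,40,0,85],[0,0,60,0,85],[0,0,50,0,85]]]'
```

```text
time_s: 27.85
eef_pos: [0.4548, 0.1492, 0.2305]
eef_rot: [0.0, 0.732, 0.681, 0.0]
wrist_force: [-0.5, 0.5, -0.4]
opening: 0.992
```

```bash
python3 -m pendant '[[[-30,40,0,0,85],[-30,50,0,0,85],[-30,50,0,0,85],[0,50,0,0,85],[0,0,0,0,85],[0,0,0,0,85]]]'; python3 - <<'E'
from h import *
c=cam('top'); s=cam('side')
for n,k in (('side',s),('top',c)):
  for t in ['bar','hex','dome','knob']: print(n,t,find(k,n,'pot_'+t)[:4])
im=np.hstack([c['img'][100:400,120:520],cv2.resize(s['img'],(400,300))]); cv2.imwrite('pics/m6.png',im[:,:,::-1])
E
```

```text
time_s: 28.6
eef_pos: [0.3645, 0.3389, 0.228]
eef_rot: [0.0, 0.732, 0.681, -0.0]
wrist_force: [-0.1, -0.6, -0.8]
opening: 0.996
side bar []
side hex []
side dome []
side knob [(0.57, array([ 0.6765, -0.2664, -0.0049]))]
top bar [(0.69, array([ 0.4569, -0.0633,  0.007 ]))]
top hex [(0.88, array([0.4565, 0.0084, 0.0067])), (0.66, array([0.4527, 0.1517, 0.0071]))]
top dome [(0.58, array([0.4507, 0.0828, 0.0086]))]
top knob [(0.96, array([ 0.6749, -0.2712, -0.001 ])), (0.94, array([ 0.5196, -0.1662,  0.0057])), (0.64, array([ 0.5759, -0.2869,  0.0018])), (0.62, array([0.4554, 0.1494, 0.0102]))]
```

View pics/m6.png

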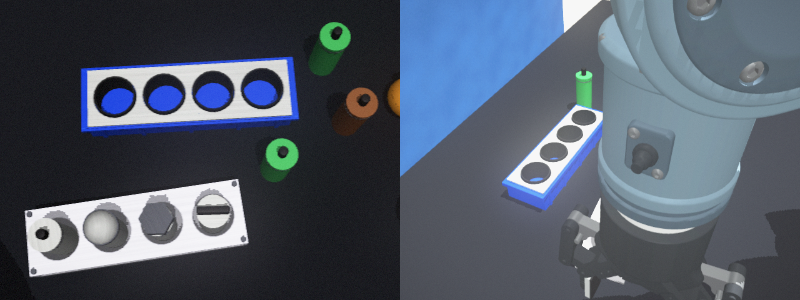

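The top view shows knob, dome, hex and bar standing left to right in the rack. All lids lean outwards consistently with parallax, the crate is empty and the arm is clear.

```bash
python3 -c "
from h import *
print(order.hand_in())"
```

```text
the job is handed in; nothing more can be done
None
```

All four pots are in the rack in reverse order, and I handed the job in at about 29 s on the robot's clock. From the left, as seen from the robot, the rack now holds knob, dome, hex and bar; in the crate they stood as bar, hex, dome, knob.

- **Final top picture:** each pot reads within about 6 mm of its hole centre. Undersides are at about 7–10 mm, which matches standing on the base. The crate is empty, the arm is clear of everything, and the look-alikes were not moved.
- **Force:** the wrist force readings stayed below about 7 N.
- **Checks that failed or disagreed:**
  - In the last side picture the arm hid the rack, so the knob pot's placing was checked only from the top. The other three had also been seen seated from the side.
  - The network also reported a second, weaker "hex" where the knob pot stands. The picture shows it is the knob pot.
  - The dome pot was gripped slightly wider than the others (opening 0.51 instead of about 0.48), probably because its lid rim touched the pads. It still hung upright and seated properly.

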